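# Index the fastener carousel and pin it

## Task

Turn the fastener carousel's tray clockwise (seen from above; the red peg is there to push it round) until you feel it come up against its stop, so that the hole in its yellow tab lies over the hole in the base, and lock it there with the steel hinge pin from the wooden stand: upright through the tab, fully home with its collar down on the tab, and released. Push gently and steadily, never bearing on the tray with more than 20 N (so do not clamp the peg) and not flinging it round, and leave the other things on the bench where they are.

Things in the scene. Friction and masses are not known exactly. Their poses are not given: they have to be found in the camera images.
- tray: Turning tray: blue disc 180 mm across, 10 mm thick, over a fixed square aluminium base plate (250 x 250 x 22 mm). Origin on the turning axis at the disc's underside, 24 mm above the bench; z up; x points to the yellow tab, -x to the red peg. Turns only about z, with bearing drag of about 3 N at the peg; stays where left. Carries four fixed open boxes of fasteners, 16 mm high.
- tray_axis (a point): Turning axis at the disc's top face, 34 mm above the bench. The tray starts 60 to 110 degrees short of its rigid stop, turning clockwise from above. There the tab lies against a black block on the base beside a red mark. The base's heading is not measured: at the stop the tab points towards the robot (world -x) within 27 degrees either side. The other way it also has an end stop.
- push_peg (a point): Centre of the top of the red push peg on the tray: upright round peg 16 mm in diameter, 60 mm high above the disc, 75 mm from the turning axis, on the side away from the tab; its top is 94 mm above the bench. Rigid.
- lock_hole (a point): Centre of the hole at the upper face of the yellow tab (36 x 30 x 10 mm), 108 mm from the axis, 34 mm above the bench. Hole 14 mm in diameter; the base plate begins 2 mm under the tab and its own 14 mm hole goes through its 22 mm. Short of the stop the base plate closes the hole from below and the pin stands 16 mm proud.
- pin: Steel hinge pin, 90 g (may vary), standing upright in its wooden stand; origin at the centre of its foot, z up towards its grip. Shank 12 mm in diameter with a 4 mm bevel at the foot; collar 26 mm in diameter from 28 to 33 mm above the foot; above it a round grip 16 mm in diameter up to 73 mm.
- pin_collar (a point): Centre of the underside of the pin's collar, 28 mm above its foot; it rests on the stand now and on the tab when the pin is home.
- stand: Dark wooden block 64 x 64 x 34 mm, fixed, with a 14 mm through hole in which the pin stands. Origin at the centre of its underside.
- level: Orange plastic spirit level, 200 x 24 x 45 mm, standing on its narrow face, long side along its x. Bystander.
- hexset: Grey holder 85 x 30 x 38 mm with six upright hex keys, about 105 mm tall. Bystander.
- saucer: White ceramic saucer, 130 mm across, 18 mm high. Bystander.
- jar: Amber glass jar, 68 mm across, 85 mm high. Bystander.
- screwdriver: Screwdriver lying on the bench, along its x. Bystander.
- mug: Blue ceramic mug, 76 mm across, 85 mm high. Bystander.

How it is judged:
At the end, for the whole second after the job is handed in: The hinge pin stands upright (within 7 degrees) through the tab's hole and the base's lock hole, its collar within 4 mm of the tab's face and centred within 4 mm, tray and pin at rest and released (z of pin_collar in the frame of lock_hole between -0.004 and 0.004 m and horizontal distance between pin_collar and lock_hole below 0.004 m and angle between pin's own z axis and vertical below 0.12 rad and linear speed of pin below 0.02 m/s and angular speed of tray below 0.1 rad/s); the robot touches nothing.
It fails at once if The robot bears on the carousel's tray with more than 20 N (contact force between any of the fingers, the arm and tray above 20 N).
It fails at once if The tray is flung round (over 3 rad/s) (angular speed of tray above 3 rad/s).
It fails at once if A bystander is moved by more than 20 mm (distance of any of level, hexset, saucer, jar, screwdriver, mug from where it was at the start of the episode above 0.02 m).
It also fails if it takes over 58 s, if anything falls off the work surface, if the arm or the gripper's body presses on something with over 40 N, if the wrist force passes 120 N, or if a joint passes its speed limit or range.

## Robot

A 7-joint arm with a two-finger parallel gripper is mounted at the origin on the work surface. World frame = base frame: x ahead of the robot, y to its left, z up, the work surface at z = 0. Lengths are in m, angles in rad, forces in N, time in s.
With the tool pointing down it reaches from about 0.4 to 0.9 m from the base axis. Payload 5.6 kg.
Tool frame: the origin (TCP) lies at the very end of the fingers, on their centre line; the grasp point (between the pads) lies 19 mm behind it; z points along the fingers, y is the line along which they close (so a half turn about z gives the same grasp; the last joint's range is limited). The gripper opens to 92 mm and grips with 3 to 60 N. Pads are 20 mm wide; open, the fingers measure 128 mm over their backs; the gripper's body (75 mm by 189 mm) begins 69 mm behind the grasp point.
Start: joints at [-1.202, 0.468, -0.012, 1.603, 0.006, 1.071, -0.056], TCP at [0.26, 0.596, 0.215] pointing down, gripper open.
Joint ranges: [-2.53, 2.53], [-0.31, 2.02], [-1.57, 1.55], [0.28, 2.44], [-1.29, 4.43], [0.15, 1.84], [-2.92, 2.92]. Speed limits (rad/s): [2.57, 2.57, 3.14, 3.14, 3.14, 3.14, 3.14].

## Interface

Orientations are given as a rotation vector (axis times angle).
In Python, from bench import robot gives the robot as it stands.
- The arm moves only by the shell command python3 nudge.py 'ROWS' [FORCE]. ROWS is a JSON list of rows, 1 to 10 of them, each an object with the fields trans (a list: dx, dy, dz in m), spin (a turn about the tool's z in rad), jaw (the finger opening in m); a field left out counts as zero (the opening has to be given); each row is the pose to reach, as a shift and turn from the pose commanded when the command began, along the tool's axes at that moment; what a row does not reach only later rows make up. A row lasts 1/10 s, in which the tool goes at most 0.05 m and 0.15 rad, less where a joint would pass 70% of its speed; a pose out of reach is approached as far as the arm can. The fingers move at their own pace and stop on an object; FORCE is the grip in N (left out, the last holds). Time passes only in rows, so rows that do not move let the fingers close. It prints the time, the measured TCP pose, the force, the opening and the grip force at its end. Input that does not fit is refused with a message, and nothing moves.
- robot.read_state(): the state, without advancing time (a new reading comes with each control period).
- robot.grab_frame(name): name is "scene" or "top" or "wrist"; returns a dict with "image" (480x640x3 uint8, red, green, blue), "vfov" (degrees; the focal length in pixels is half the picture's height over the tangent of half this angle, whatever the lens; pixels are square), "cx", "cy" (the principal point, pixels), "position" and "rotation" of the camera in the world; the wrist camera has in their place "hand_eye" (4x4, takes a point from camera to tool coordinates, whose origin is the TCP and whose axes are the flange's). Camera axes: x right, y down, z forward; pixel columns grow to the right and rows downward; lengths in m; the calibration is good to about 2 mm. A picture is of the moment at which its call begins: read the wrist's pose just before it. There is no depth.
- robot.sign_off(): hands the job in; it is judged then, once.
The state is a dict: "clock": time; "q": joint angles; "joint_vel": joint speeds; "effort": joint torques, N m; "position": TCP position; "tool_rot": TCP orientation; "wrist_force": force on the tool from outside, world axes, zero at the start; "moment": the same for the moment, N m; "finger_gap": finger opening in m; "finger_force": force on a finger pad.
Only numpy, scipy, OpenCV 4.12 (cv2) and the standard library are available. Lean on these libraries where they do the work, as an engineer would, in place of code of your own. Each camera call takes 0.05 s, during which the arm holds its last target. There are 200 camera calls.

## Working session

There is one attempt and no reset: what is moved stays moved. The work goes in short steps, Python scripts to look and compute and a shell command to move; the robot and the scene stay as the last step left them, time stands still between calls to the robot, and variables do not carry over. Pictures are saved under pics/ and viewed, at most 10 in all, crops included, and the job is handed in when it is done.

```bash
ls; mkdir -p pics; cat > h.py <<'E'
import numpy as np, cv2, json
from bench import robot
from scipy.spatial.transform import Rotation as R
def grab(n,fn=None):
    s=robot.read_state(); f=robot.grab_frame(n)
    if fn: cv2.imwrite('pics/'+fn,f['image'][:,:,::-1])
    if 'hand_eye' in f:
        T=np.eye(4);T[:3,:3]=R.from_rotvec(s['tool_rot']).as_matrix();T[:3,3]=s['position']
        T=T@np.array(f['hand_eye']);f['position']=T[:3,3];f['rotation']=T[:3,:3]
    f['rotation']=np.array(f['rotation']); 
    if f['rotation'].shape==(3,): f['rotation']=R.from_rotvec(f['rotation']).as_matrix()
    return f
def K(f): return 240/np.tan(np.radians(f['vfov'])/2)
def px2w(f,u,v,z):
    d=f['rotation']@np.array([(u-f['cx'])/K(f),(v-f['cy'])/K(f),1]);p=np.array(f['position'])
    return p+d*(z-p[2])/d[2]
def w2px(f,p):
    c=f['rotation'].T@(np.array(p)-f['position']);return K(f)*c[:2]/c[2]+[f['cx'],f['cy']]
E
python3 - <<'E'
from h import *
for n in ('top','scene'):
    f=grab(n,n+'0.png');print(n,f['vfov'],f['cx'],f['cy'],f['position'],f['rotation'].round(3).tolist())
s=robot.read_state();print(s)
E
```

```text
bench.py
nudge.py
pics
top 47.547523657892704 319.1804759111515 236.53580175499062 [0.38182864 0.01993555 1.30155279] [[0.02, -0.989, 0.145], [-1.0, -0.021, -0.007], [0.01, -0.145, -0.989]]
scene 53.28095237652214 317.0209284762661 235.83092182717107 [ 1.1974891  -0.46756664  0.9473086 ] [[0.618, 0.572, -0.538], [0.786, -0.455, 0.418], [-0.006, -0.682, -0.732]]
{'clock': 0.1, 'q': array([-1.20198582,  0.46831503, -0.01158704,  1.60350228,  0.00601944,
        1.07138971, -0.05627116]), 'joint_vel': array([-0.00055604, -0.00366201,  0.00010931, -0.00168565, -0.00118917,
        0.00010955,  0.00082062]), 'effort': array([ 8.64899503e-04, -5.21642804e+01, -1.26613921e-02, -2.44364297e+01,
       -5.68233104e-02,  1.41064750e-02,  7.57855082e-05]), 'position': array([0.26004631, 0.59515845, 0.21373089]), 'tool_rot': array([-6.42333211e-01, -3.07503407e+00,  2.46532875e-03]), 'wrist_force': array([-0.37228351,  0.63293202, -0.47088112]), 'moment': array([ 0.04333436, -0.01988788, -0.01343547]), 'finger_force': 0.0, 'finger_gap': 0.09162607725249794}
```

View pics/top0.png

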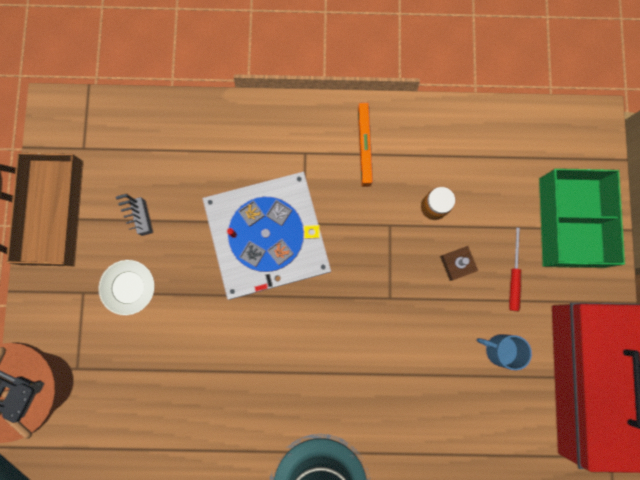

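View pics/scene0.png

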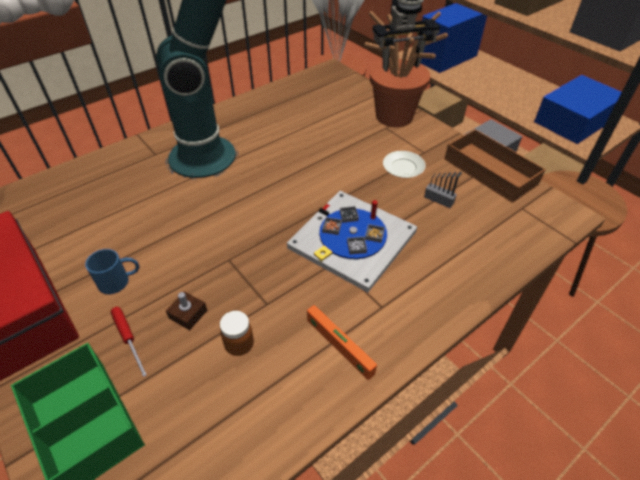

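Top view: tray axis at about (265,233), red peg (232,232), yellow tab (312,232), black stop block (268,280), base hole (277,278), and pin/stand at (461,262). The scene view agrees.

```bash
python3 - <<'E'
from h import *
f=grab('top'); im=f['image'];im2=cv2.resize(im[165:305,195:335],None,fx=4,fy=4,interpolation=cv2.INTER_CUBIC)
im3=cv2.resize(im[240:285,435:485],None,fx=4,fy=4,interpolation=cv2.INTER_CUBIC)
c=np.zeros((560,760,3),np.uint8);c[:,:560]=im2;c[:180,560:]=im3;cv2.imwrite('pics/crop.png',c[:,:,::-1])
hsv=cv2.cvtColor(im,cv2.COLOR_RGB2HSV)
sub=np.zeros(im.shape[:2],bool);sub[165:305,195:335]=1
for n,m,z in (('yellow',(hsv[...,0]>22)&(hsv[...,0]<34)&(hsv[...,1]>170)&(hsv[...,2]>150),.034),('blue',(hsv[...,0]>100)&(hsv[...,0]<125)&(hsv[...,1]>150),.034)):
    v,u=np.nonzero(m&sub)
    if n=='blue':
        (a,b),(w,h),an=cv2.fitEllipse(cv2.convexHull(np.c_[u,v].astype(np.int32)));print(n,a,b,w,h,px2w(f,a,b,z))
    else: print(n,len(u),u.mean(),v.mean(),px2w(f,u.mean(),v.mean(),z))
for n,u,v,z in (('peg',232,232,.09),('block',268,280,.03),('pin',461,261,.07),('jar',438,202,.04),('hex',135,213,.05),('saucer',127,287,.01),('mug',508,352,.04)):print(n,px2w(f,u,v,z).round(3))
E
```

```text
(no output)
```

View pics/crop.png

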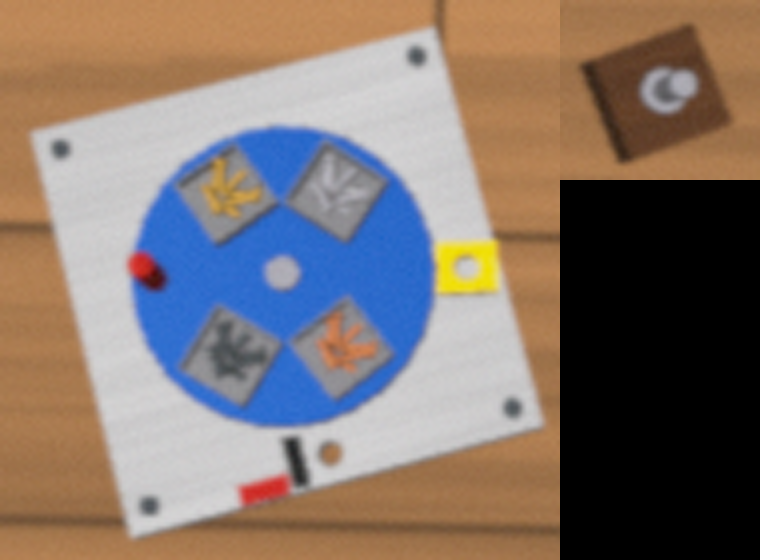

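```bash
python3 - <<'E'
from h import *
f=grab('top'); C=np.array([.5713,.1377])
for n,u,v,z in (('basehole',277.1,277.9,.022),('tabhole',311.1,231.6,.034),('pegtop',230.9,231.2,.094),('pintop',465.6,260.6,.079),('collar',460.4,262.1,.039)):
    p=px2w(f,u,v,z);d=p[:2]-C;print(n,p.round(4),np.hypot(*d).round(4),np.degrees(np.arctan2(d[1],d[0])).round(1))
s=robot.read_state();print(R.from_rotvec(s['tool_rot']).as_matrix().round(3))
E
```

```text
basehole [0.4691 0.1081 0.022 ] 0.1064 -163.8
tabhole [0.5789 0.0307 0.034 ] 0.1073 -86.0
pegtop [0.5666 0.2097 0.094 ] 0.0722 93.7
pintop [ 0.513  -0.3201  0.079 ] 0.4615 -97.3
collar [ 0.5135 -0.319   0.039 ] 0.4604 -97.2
[[-0.916  0.4   -0.   ]
 [ 0.4    0.916 -0.001]
 [-0.    -0.001 -1.   ]]
```

```bash
python3 nudge.py '[{"trans": [-0.04, -0.025, 0], "spin": -0.1, "jaw": 0}, {"trans": [-0.08, -0.05, 0], "spin": -0.2, "jaw": 0}, {"trans": [-0.12, -0.075, 0], "spin": -0.3, "jaw": 0}, {"trans": [-0.16, -0.1, 0], "spin": -0.4, "jaw": 0}, {"trans": [-0.2, -0.125, 0], "spin": -0.48, "jaw": 0}, {"trans": [-0.24, -0.15, 0], "spin": -0.48, "jaw": 0}, {"trans": [-0.28, -0.175, 0], "spin": -0.48, "jaw": 0}, {"trans": [-0.32, -0.2, 0], "spin": -0.48, "jaw": 0}, {"trans": [-0.36, -0.228, 0], "spin": -0.48, "jaw": 0}, {"trans": [-0.392, -0.25, 0], "spin": -0.48, "jaw": 0}]' 10 && python3 nudge.py '[{"trans": [0, 0, 0.04], "jaw": 0}, {"trans": [0, 0, 0.08], "jaw": 0}, {"trans": [0, 0, 0.12], "jaw": 0}, {"trans": [0, 0, 0.15], "jaw": 0}, {"trans": [0, 0, 0.156], "jaw": 0}]'; python3 - <<'E'
from h import *
grab('wrist','w1.png');s=robot.read_state();print(s['position'],R.from_rotvec(s['tool_rot']).as_matrix().round(3),s['wrist_force'])
E
```

```text
clock: 1.2
position: [0.5206, 0.2066, 0.2147]
tool_rot: [-0.104, 3.139, -0.001]
wrist_force: [0.5, 0.0, -0.5]
finger_gap: 0.0138
finger_force: 0.0
clock: 1.7
position: [0.5168, 0.2084, 0.0551]
tool_rot: [0.107, -3.134, 0.004]
wrist_force: [-0.3, -0.0, 0.2]
finger_gap: 0.0006
finger_force: 0.0
[0.51768672 0.20886932 0.05619441] [[-0.998 -0.068 -0.004]
 [-0.068  0.998 -0.002]
 [ 0.005 -0.002 -1.   ]] [-0.68644892 -0.31327047 -0.41136532]
```

```bash
cat > arc.py <<'E'
from h import *
import sys
a,b,n,g=map(float,sys.argv[1:5])  # peg angle from,to deg, rows, gap behind peg
s=robot.read_state();M=R.from_rotvec(s['tool_rot']).as_matrix();C=np.array([.5713,.1377,0])
for p in np.radians(np.linspace(a,b,int(n))):
    t=np.array([np.sin(p),-np.cos(p),0]);T=C+.075*np.array([np.cos(p),np.sin(p),0])-g*t
    d=T-s['position'];d[2]=.058-s['position'][2];l=M.T@d
    x=-M[:,0];turn=np.arctan2(x[1],x[0])-np.arctan2(t[1],t[0])
    print(np.degrees(p).round(1),l.round(4),turn.round(3))
E
python3 arc.py 94 49 10 .018
```

```text
94.0 [-0.0305  0.0003 -0.0019] -0.002
89.0 [-0.0371  0.0016 -0.002 ] 0.086
84.0 [-0.0438  0.0023 -0.002 ] 0.173
79.0 [-0.0505  0.0024 -0.002 ] 0.26
74.0 [-0.0572  0.002  -0.0021] 0.347
69.0 [-0.0639  0.0009 -0.0021] 0.435
64.0 [-0.0704 -0.0007 -0.0021] 0.522
59.0 [-0.0768 -0.0029 -0.0021] 0.609
54.0 [-0.0829 -0.0056 -0.0022] 0.696
49.0 [-0.0888 -0.0088 -0.0022] 0.784
```

View pics/w1.png

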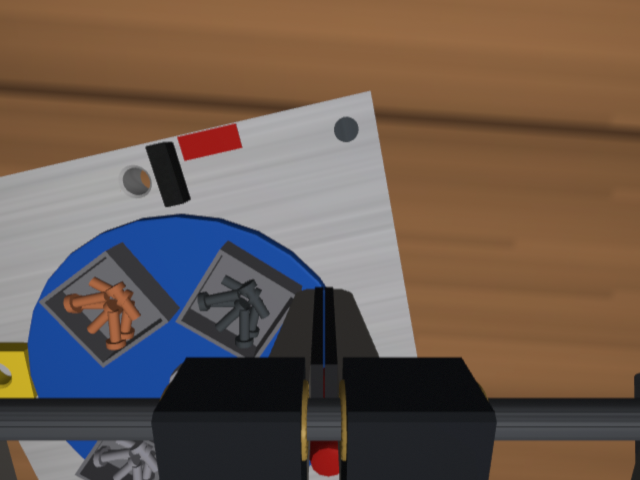

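Wrist view: closed fingers lined up behind the red peg (325,460); base hole at (137,180), black block (168,172). Approach and start pushing slowly.

```bash
python3 nudge.py '[{"trans": [-0.01, 0, -0.002], "jaw": 0}, {"trans": [-0.018, 0, -0.002], "jaw": 0}, {"trans": [-0.022, 0, -0.002], "jaw": 0}, {"trans": [-0.025, 0, -0.002], "jaw": 0}, {"trans": [-0.028, 0, -0.002], "jaw": 0}, {"trans": [-0.031, 0, -0.002], "spin": 0.01, "jaw": 0}, {"trans": [-0.034, 0.001, -0.002], "spin": 0.04, "jaw": 0}, {"trans": [-0.037, 0.0015, -0.002], "spin": 0.08, "jaw": 0}]'; python3 - <<'E'
from h import *
f=grab('top');hsv=cv2.cvtColor(f['image'],cv2.COLOR_RGB2HSV);m=(hsv[...,0]>22)&(hsv[...,0]<34)&(hsv[...,1]>170)&(hsv[...,2]>150)
m[:165]=0;m[305:]=0;m[:,:195]=0;m[:,335:]=0
v,u=np.nonzero(m);p=px2w(f,u.mean(),v.mean(),.034);print(len(u),p,np.degrees(np.arctan2(p[1]-.1377,p[0]-.5713)))
E
python3 arc.py 84 39 10 .018
```

```text
clock: 2.55
position: [0.5551, 0.2134, 0.0604]
tool_rot: [-0.023, -3.139, 0.001]
wrist_force: [-2.8, -0.2, 1.7]
finger_gap: 0.0002
finger_force: 1.6
115 [0.57254284 0.02983363 0.034     ] -89.33986498871577
84.0 [-0.0055  0.0007  0.0023] 0.089
79.0 [-0.0121  0.0014  0.0023] 0.176
74.0 [-0.0189  0.0015  0.0023] 0.263
69.0 [-0.0256  0.001   0.0023] 0.35
64.0 [-0.0322 -0.      0.0023] 0.438
59.0 [-0.0388 -0.0017  0.0023] 0.525
54.0 [-0.0451 -0.0039  0.0023] 0.612
49.0 [-0.0513 -0.0066  0.0023] 0.7
44.0 [-0.0571 -0.0099  0.0023] 0.787
39.0 [-0.0627 -0.0137  0.0023] 0.874
```

```bash
python3 nudge.py '[{"trans": [-0.0055, 0.0007, 0], "spin": 0.09, "jaw": 0}, {"trans": [-0.012, 0.0014, 0], "spin": 0.18, "jaw": 0}, {"trans": [-0.019, 0.0015, 0], "spin": 0.26, "jaw": 0}, {"trans": [-0.0255, 0.001, 0], "spin": 0.35, "jaw": 0}, {"trans": [-0.032, 0, 0], "spin": 0.44, "jaw": 0}, {"trans": [-0.039, -0.0017, 0], "spin": 0.525, "jaw": 0}, {"trans": [-0.045, -0.004, 0], "spin": 0.61, "jaw": 0}, {"trans": [-0.051, -0.0066, 0], "spin": 0.7, "jaw": 0}, {"trans": [-0.057, -0.01, 0], "spin": 0.79, "jaw": 0}, {"trans": [-0.0627, -0.0137, 0], "spin": 0.87, "jaw": 0}]'; cat > tab.py <<'E'
from h import *
f=grab('top');hsv=cv2.cvtColor(f['image'],cv2.COLOR_RGB2HSV);m=(hsv[...,0]>22)&(hsv[...,0]<34)&(hsv[...,1]>170)&(hsv[...,2]>150)
a,b=np.mgrid[:480,:640];m&=(np.hypot(b-265.5,a-233.8)>38)&(np.hypot(b-265.5,a-233.8)<62)
v,u=np.nonzero(m);p=px2w(f,u.mean(),v.mean(),.034);print(len(u),p,np.degrees(np.arctan2(p[1]-.1377,p[0]-.5713)))
E
python3 tab.py
python3 arc.py 34 10 13 .018
```

```text
clock: 3.6
position: [0.6178, 0.2013, 0.0602]
tool_rot: [-1.343, -2.838, -0.001]
wrist_force: [-3.7, 2.3, -0.6]
finger_gap: 0.0
finger_force: 1.9
112 [0.49142025 0.06725127 0.034     ] -138.58980705532426
34.0 [-0.0068 -0.      0.0024] 0.09
32.0 [-0.0095  0.0003  0.0024] 0.125
30.0 [-0.0122  0.0006  0.0024] 0.159
28.0 [-0.0149  0.0007  0.0024] 0.194
26.0 [-0.0176  0.0008  0.0024] 0.229
24.0 [-0.0202  0.0008  0.0024] 0.264
22.0 [-0.0229  0.0007  0.0024] 0.299
20.0 [-0.0256  0.0004  0.0023] 0.334
18.0 [-0.0283  0.0001  0.0023] 0.369
16.0 [-0.031  -0.0003  0.0023] 0.404
14.0 [-0.0336 -0.0008  0.0023] 0.439
12.0 [-0.0362 -0.0014  0.0023] 0.474
10.0 [-0.0388 -0.002   0.0023] 0.509
```

```bash
python3 nudge.py '[{"trans": [-0.004, 0, 0], "spin": 0.05, "jaw": 0}, {"trans": [-0.008, 0, 0], "spin": 0.1, "jaw": 0}, {"trans": [-0.012, 0.0006, 0], "spin": 0.16, "jaw": 0}, {"trans": [-0.016, 0.0007, 0], "spin": 0.21, "jaw": 0}, {"trans": [-0.02, 0.0008, 0], "spin": 0.26, "jaw": 0}, {"trans": [-0.0235, 0.0007, 0], "spin": 0.305, "jaw": 0}, {"trans": [-0.026, 0.0004, 0], "spin": 0.34, "jaw": 0}, {"trans": [-0.0275, 0.0002, 0], "spin": 0.36, "jaw": 0}]'; python3 tab.py
```

```text
clock: 4.45
position: [0.6367, 0.1793, 0.0607]
tool_rot: [1.827, 2.555, 0.002]
wrist_force: [0.6, 3.9, -1.0]
finger_gap: 0.0002
finger_force: 1.7
133 [0.46878092 0.10373767 0.034     ] -161.67109719453597
```

```bash
python3 nudge.py '[{"trans": [-0.0005, 0, 0], "jaw": 0}, {"trans": [-0.001, 0, 0], "jaw": 0}, {"trans": [-0.0015, 0, 0], "jaw": 0}]'; python3 tab.py; python3 nudge.py '[{"trans": [-0.0005, 0, 0], "jaw": 0}, {"trans": [-0.001, 0, 0], "jaw": 0}]'|grep -E 'pos|wrist'; python3 tab.py
```

```text
clock: 4.8
position: [0.637, 0.1769, 0.0608]
tool_rot: [1.827, 2.555, 0.001]
wrist_force: [1.7, 4.1, -0.2]
finger_gap: 0.0001
finger_force: 1.6
157 [0.46778288 0.10746532 0.034     ] -163.71827854998867
position: [0.6371, 0.1763, 0.0608]
wrist_force: [1.0, 4.5, 0.5]
159 [0.46736643 0.10873829 0.034     ] -164.42918435702023
```

```bash
for i in 1 2 3; do python3 nudge.py '[{"trans": [-0.0005, 0, 0], "jaw": 0}, {"trans": [-0.0005, 0, 0], "jaw": 0}]'|grep -E 'pos|wrist'; python3 tab.py; done
```

```text
position: [0.6372, 0.1763, 0.0608]
wrist_force: [-0.2, 5.0, 1.8]
156 [0.4673804 0.1088525 0.034    ] -164.48564528889747
position: [0.6371, 0.1763, 0.0608]
wrist_force: [-0.7, 6.3, 1.9]
160 [0.46723686 0.10890053 0.034     ] -164.53057679463944
position: [0.6371, 0.1763, 0.0608]
wrist_force: [-0.2, 7.5, 2.1]
159 [0.46727557 0.10889617 0.034     ] -164.5228620468276
```

At the stop: force climbs to 7.5 N with no further motion. Back off and rise.

```bash
python3 nudge.py '[{"trans": [0.005, 0, 0], "jaw": 0}, {"trans": [0.02, 0, 0], "jaw": 0}, {"trans": [0.02, 0, -0.04], "jaw": 0}, {"trans": [0.02, 0, -0.09], "jaw": 0.03}, {"trans": [0.02, 0, -0.14], "jaw": 0.05}]'; cat > go.py <<'E'
from h import *
import sys
x,y,z,a=map(float,sys.argv[1:5])  # target TCP, y-axis angle deg
s=robot.read_state();M=R.from_rotvec(s['tool_rot']).as_matrix()
d=np.array([x,y,z])-s['position'];ya=np.degrees(np.arctan2(M[1,1],M[0,1]));t=(ya-a+180)%360-180
print('tool shift',(M.T@d).round(4),'turn',np.radians(t).round(3),'q7',s['q'][6].round(2),'dist',np.linalg.norm(d).round(3),'tilt',M[:,2].round(4))
E
python3 go.py .53 .115 .2 105.5; python3 - <<'E'
from h import *
f=robot.grab_frame('wrist');print(f['vfov'],np.array(f['hand_eye']).round(3).tolist())
E
```

```text
clock: 6.35
position: [0.63, 0.1927, 0.2012]
tool_rot: [-1.828, -2.554, 0.005]
wrist_force: [0.7, 0.2, -0.2]
finger_gap: 0.0144
finger_force: 0.0
tool shift [-0.0413 -0.1197  0.0017] turn -1.513 q7 0.18 dist 0.127 tilt [-0.0025 -0.0024 -1.    ]
62.14872626862761 [[0.001, -0.96, -0.279, 0.079], [1.0, 0.001, -0.0, -0.001], [0.0, -0.279, 0.96, -0.171], [0.0, 0.0, 0.0, 1.0]]
```

```bash
python3 nudge.py '[{"trans": [-0.004, -0.012, 0], "spin": -0.15, "jaw": 0.05}, {"trans": [-0.008, -0.024, 0], "spin": -0.3, "jaw": 0.05}, {"trans": [-0.012, -0.036, 0], "spin": -0.45, "jaw": 0.05}, {"trans": [-0.016, -0.048, 0], "spin": -0.6, "jaw": 0.05}, {"trans": [-0.02, -0.06, 0], "spin": -0.75, "jaw": 0.05}, {"trans": [-0.025, -0.072, 0], "spin": -0.9, "jaw": 0.05}, {"trans": [-0.029, -0.084, 0], "spin": -1.05, "jaw": 0.05}, {"trans": [-0.033, -0.096, 0], "spin": -1.2, "jaw": 0.05}, {"trans": [-0.037, -0.108, 0], "spin": -1.35, "jaw": 0.05}, {"trans": [-0.041, -0.12, 0], "spin": -1.5, "jaw": 0.05}]'; python3 nudge.py '[{"spin": -0.013, "jaw": 0.05}, {"spin": -0.013, "jaw": 0.05}]' >/dev/null; python3 - <<'E'
from h import *
f=grab('wrist');u,v=w2px(f,[.467,.109,.034]);print(u,v,f['position'])
cv2.imwrite('pics/w2.png',f['image'][:,:,::-1])
import pickle;pickle.dump(dict(f),open('w2.pkl','wb'))
E
```

```text
clock: 7.4
position: [0.5298, 0.1149, 0.2001]
tool_rot: [0.413, -3.113, 0.002]
wrist_force: [-0.3, -0.2, 0.2]
finger_gap: 0.0499
finger_force: 0.0
336.77575646345434 150.88005359706386 [0.45395546 0.09383679 0.37145369]
```

View pics/w2.png

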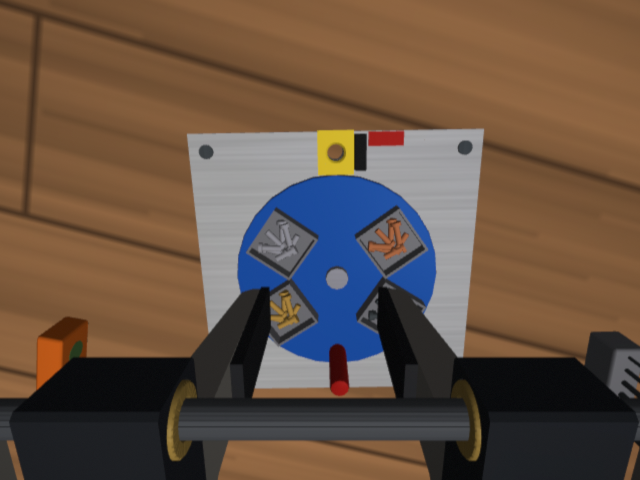

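Wrist view: tab against the black block, hole at (336,152) with the bench visible right through it. Measure it, and plan to the pin.

```bash
python3 - <<'E'
from h import *
import pickle;f=pickle.load(open('w2.pkl','rb'));h=cv2.cvtColor(f['image'],cv2.COLOR_RGB2HSV)
y=((h[...,0]>22)&(h[...,0]<34)&(h[...,1]>200)&(h[...,2]>150)).astype(np.uint8)
c=y[135:170,318:353]; n,l,st,ce=cv2.connectedComponentsWithStats(1-c);print(st[1:],ce[1:]+[318,135])
for q in ce[1:]: print(px2w(f,q[0]+318,q[1]+135,.034))
q=np.array([337,279]);print('axis',px2w(f,*q,.034))
E
python3 go.py .56 -.3195 .2 105.5
```

```text
[[  0   0   2  35  39]
 [  5   0  30  27 510]
 [  4   3   1   1   1]
 [  4  10   1   1   1]
 [  3  13   1   1   1]
 [  4  20   1   1   1]
 [ 27  22   2   3   3]
 [ 22  25  11  10  37]
 [  6  27   3   4   9]
 [ 26  26   2   2   3]
 [ 18  29   1   1   1]
 [ 30  29   5   6  11]
 [ 14  31   1   1   1]
 [ 16  30   2   2   3]
 [  8  33   1   1   1]
 [ 11  33   1   2   2]
 [ 18  32   5   3   6]
 [ 24  33   1   2   2]] [[318.1025641  151.33333333]
 [338.87647059 147.50392157]
 [322.         138.        ]
 [322.         145.        ]
 [321.         148.        ]
 [322.         155.        ]
 [345.66666667 158.        ]
 [345.62162162 164.94594595]
 [324.88888889 163.33333333]
 [344.66666667 161.33333333]
 [336.         164.        ]
 [350.72727273 167.09090909]
 [332.         166.        ]
 [334.33333333 165.66666667]
 [326.         168.        ]
 [329.         168.5       ]
 [338.         167.83333333]
 [342.         168.5       ]]
[0.47144203 0.09423898 0.034     ]
[0.4639377 0.1099246 0.034    ]
[0.46034139 0.09453093 0.034     ]
[0.46569769 0.09599969 0.034     ]
[0.46822753 0.09583943 0.034     ]
[0.47343873 0.09812236 0.034     ]
[0.47057236 0.11768663 0.034     ]
[0.4760197  0.11923901 0.034     ]
[0.47933296 0.10223174 0.034     ]
[0.47339587 0.11764571 0.034     ]
[0.47740275 0.11129716 0.034     ]
[0.47657848 0.12384049 0.034     ]
[0.47986422 0.10853033 0.034     ]
[0.47908472 0.11033158 0.034     ]
[0.48277572 0.10414583 0.034     ]
[0.48250721 0.1066717  0.034     ]
[0.47998439 0.11376858 0.034     ]
[0.47962506 0.11714098 0.034     ]
axis [0.57546727 0.14016695 0.034     ]
tool shift [ 0.0875 -0.4275  0.0006] turn -0.002 q7 1.61 dist 0.436 tilt [ 2.e-04 -1.e-04 -1.e+00]
```

```bash
python3 nudge.py '[{"trans": [0.009, -0.043, 0], "jaw": 0.05}, {"trans": [0.018, -0.086, 0], "jaw": 0.05}, {"trans": [0.027, -0.129, 0], "jaw": 0.05}, {"trans": [0.036, -0.171, 0], "jaw": 0.05}, {"trans": [0.044, -0.214, 0], "jaw": 0.05}, {"trans": [0.053, -0.257, 0], "jaw": 0.05}, {"trans": [0.062, -0.3, 0], "jaw": 0.05}, {"trans": [0.07, -0.342, 0], "jaw": 0.05}, {"trans": [0.079, -0.385, 0], "jaw": 0.05}, {"trans": [0.0875, -0.427, 0], "jaw": 0.05}]'; python3 nudge.py '[{"jaw": 0.05}, {"jaw": 0.05}]' >/dev/null
python3 - <<'E'
from h import *
import pickle;f=pickle.load(open('w2.pkl','rb'));im=f['image']
print(im[152,320:356:2].tolist())
c=im[140:165,324:350].astype(int); m=(c[...,1]<165).astype(np.uint8)
g=grab('wrist');pickle.dump(dict(g),open('w3.pkl','wb'))
for z in (.039,.079):print(z,w2px(g,[.5133,-.3195,z]))
a=cv2.resize(im[125:180,305:375],None,fx=6,fy=6)
u,v=w2px(g,[.5133,-.3195,.06]).astype(int);b=cv2.resize(g['image'][v-45:v+45,u-45:u+45],None,fx=4,fy=4);print(u-45,v-45)
o=np.zeros((360,780,3),np.uint8);o[:330,:420]=a;o[:,420:]=b;cv2.imwrite('pics/c2.png',o[:,:,::-1])
E
```

```text
clock: 8.65
position: [0.5616, -0.3207, 0.2003]
tool_rot: [0.422, -3.113, 0.001]
wrist_force: [0.8, 0.7, -0.3]
finger_gap: 0.0499
finger_force: 0.0
[[209, 182, 44], [209, 182, 44], [209, 181, 43], [191, 164, 39], [129, 93, 57], [125, 88, 57], [125, 88, 58], [124, 88, 57], [123, 87, 57], [121, 86, 56], [121, 85, 56], [78, 65, 53], [118, 102, 28], [203, 177, 43], [211, 184, 45], [211, 184, 45], [211, 184, 46], [81, 71, 17]]
0.039 [339.61717802 173.33474923]
0.079 [341.80565776 179.03015865]
295 131
```

View pics/c2.png

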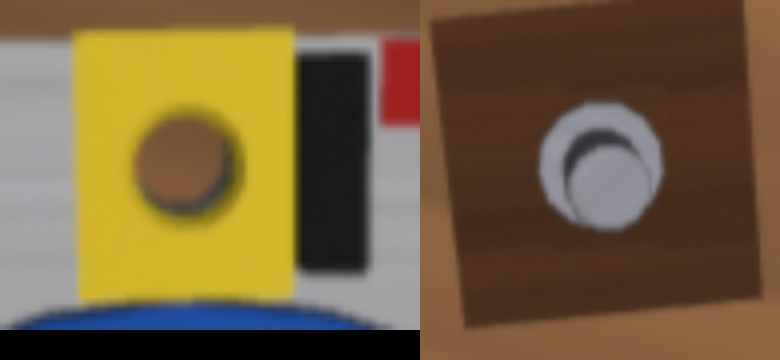

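Left: tab hole centre at crop (188,168) → px (335.8,152.6). Right: pin collar at (339.9,171.4), pin top at (342.1,177.4).

```bash
python3 - <<'E'
from h import *
import pickle
f=pickle.load(open('w2.pkl','rb'));g=pickle.load(open('w3.pkl','rb'))
print('hole',px2w(f,335.8,152.6,.034));print('collar',px2w(g,339.9,171.4,.039),'top',px2w(g,342.1,177.4,.079))
E
python3 go.py .5142 -.3195 .1 105.5
```

```text
hole [0.46854479 0.10860255 0.034     ]
collar [ 0.51172496 -0.31971111  0.039     ] top [ 0.51211324 -0.31962083  0.079     ]
tool shift [0.0457 0.0112 0.0999] turn 0.0 q7 2.44 dist 0.11 tilt [-8.e-04  8.e-04 -1.e+00]
```

```bash
python3 nudge.py '[{"trans": [0.02, 0.006, 0.02], "jaw": 0.05}, {"trans": [0.035, 0.0116, 0.06], "jaw": 0.05}, {"trans": [0.0473, 0.0116, 0.095], "jaw": 0.05}, {"trans": [0.0473, 0.0116, 0.1], "jaw": 0.05}, {"trans": [0.0473, 0.0116, 0.1], "jaw": 0.05}]'; python3 go.py .5125 -.3196 .045 105.5; python3 go.py .4685 .1086 .12 105.5
```

```text
clock: 9.4
position: [0.513, -0.3191, 0.1004]
tool_rot: [0.427, -3.112, -0.002]
wrist_force: [1.2, -0.2, 0.7]
finger_gap: 0.0499
finger_force: 0.0
tool shift [ 0.0006 -0.0004  0.0554] turn 0.002 q7 2.52 dist 0.055 tilt [-7.0e-04  1.1e-03 -1.0e+00]
tool shift [-0.0722  0.4239 -0.0191] turn 0.002 q7 2.52 dist 0.43 tilt [-7.0e-04  1.1e-03 -1.0e+00]
```

```bash
python3 nudge.py '[{"trans": [0.0005, -0.0005, 0.03], "jaw": 0.05}, {"trans": [0.0005, -0.0005, 0.05], "jaw": 0.05}, {"trans": [0.0005, -0.0005, 0.055], "jaw": 0.05}, {"trans": [0.0005, -0.0005, 0.055], "jaw": 0.03}, {"trans": [0.0005, -0.0005, 0.055], "jaw": 0}, {"trans": [0.0005, -0.0005, 0.055], "jaw": 0}, {"trans": [0.0005, -0.0005, 0.055], "jaw": 0}, {"trans": [0.0005, -0.0005, 0.055], "jaw": 0}]' 30; 
```

```text
clock: 10.2
position: [0.5123, -0.3208, 0.0464]
tool_rot: [-0.425, 3.112, 0.001]
wrist_force: [-0.4, 1.9, 5.0]
finger_gap: 0.0158
finger_force: 30.0
```

```bash
python3 nudge.py '[{"trans": [0, 0, -0.02], "jaw": 0}, {"trans": [0, 0, -0.05], "jaw": 0}, {"trans": [0, 0, -0.08], "jaw": 0}, {"trans": [0, 0, -0.1], "jaw": 0}, {"trans": [0, 0, -0.1], "jaw": 0}]'; python3 go.py .4700 .1086 .12 105.5;python3 - <<'E'
from h import *
g=grab('wrist','w4.png')
E
```

```text
clock: 10.7
position: [0.5135, -0.3225, 0.1486]
tool_rot: [-0.424, 3.108, -0.005]
wrist_force: [1.3, -0.5, -1.3]
finger_gap: 0.0154
finger_force: 30.0
tool shift [-0.0733  0.4271  0.0272] turn 0.0 q7 2.5 dist 0.434 tilt [ 0.0054 -0.0027 -1.    ]
```

View pics/w4.png

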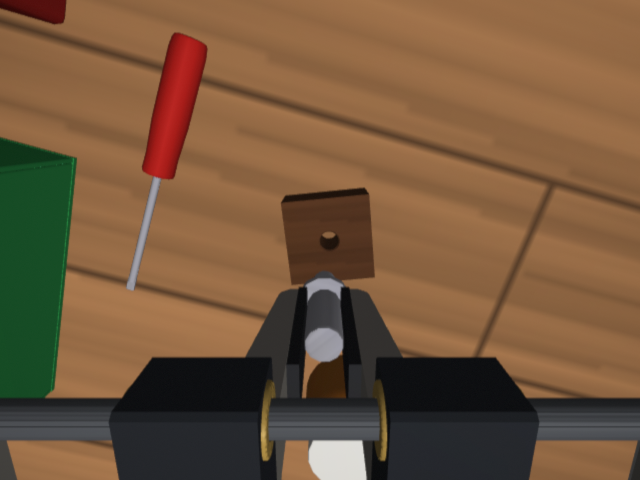

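Pin is held upright between the fingers; its top is at (323,345), the stand is empty. Work out the pin's offset from the TCP.

```bash
python3 - <<'E'
from h import *
g=grab('wrist');s=robot.read_state();M=R.from_rotvec(s['tool_rot']).as_matrix()
im=cv2.cvtColor(g['image'],cv2.COLOR_RGB2GRAY)
for dz in (.033,.031): print((M.T@(px2w(g,323.5,345,s['position'][2]+dz)-s['position'])).round(4))
print(s['position'],M[:,2].round(4))
E
python3 go.py .4685 .1086 .12 105.5
```

```text
[-0.0018 -0.0012 -0.033 ]
[-0.003  -0.0012 -0.031 ]
[ 0.51161035 -0.32104849  0.14517762] [-0.e+00  2.e-04 -1.e+00]
tool shift [-0.0735  0.4255  0.0253] turn 0.001 q7 2.5 dist 0.433 tilt [-0.e+00  2.e-04 -1.e+00]
```

```bash
python3 nudge.py '[{"trans": [-0.007, 0.043, 0], "jaw": 0}, {"trans": [-0.014, 0.085, 0], "jaw": 0}, {"trans": [-0.022, 0.128, 0], "jaw": 0}, {"trans": [-0.029, 0.17, 0], "jaw": 0}, {"trans": [-0.036, 0.213, 0], "jaw": 0}, {"trans": [-0.043, 0.255, 0], "jaw": 0}, {"trans": [-0.051, 0.298, 0], "jaw": 0}, {"trans": [-0.058, 0.34, 0.01], "jaw": 0}, {"trans": [-0.065, 0.383, 0.02], "jaw": 0}, {"trans": [-0.0723, 0.4255, 0.025], "jaw": 0}]'; python3 nudge.py '[{"jaw": 0}, {"jaw": 0}]'>/dev/null; python3 go.py .4695 .1089 .078 105.5;  python3 - <<'E'
from h import *
g=grab('wrist');s=robot.read_state();t=grab('top')
o=np.zeros((480,760,3),np.uint8);o[:,:400]=g['image'][:,120:520];o[:360,400:]=cv2.resize(t['image'][245:305,245:305],(360,360),interpolation=cv2.INTER_CUBIC);cv2.imwrite('pics/c5.png',o[:,:,::-1]);print(s['position'],w2px(g,[.4685,.1086,.034]),w2px(t,[.4685,.1086,.034]))
E
```

```text
clock: 11.8
position: [0.4655, 0.1093, 0.1184]
tool_rot: [0.424, -3.109, 0.001]
wrist_force: [0.8, 0.0, -1.4]
finger_gap: 0.0158
finger_force: 30.0
tool shift [-0.0033 -0.0005  0.0411] turn 0.003 q7 1.62 dist 0.041 tilt [-0.0028 -0.0011 -1.    ]
[0.46676781 0.10728097 0.11947133] [323.24364075 257.05077499] [276.52750197 277.81513219]
```

View pics/c5.png

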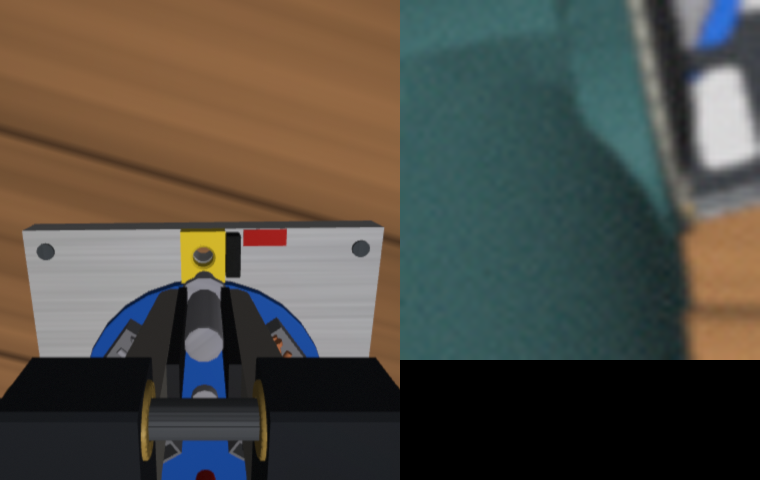

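Wrist view: pin top at (324,344), hole at (324,257), well aligned in column. Compute the residual.

```bash
python3 - <<'E'
from h import *
g=grab('wrist');s=robot.read_state();M=R.from_rotvec(s['tool_rot']).as_matrix();p=s['position']
im=g['image'].astype(int);print(g['cx'],im[257,300:350,2].tolist())
print('pin',(M.T@(px2w(g,324,344,p[2]+.0335)-p)).round(4),'hole',(M.T@(px2w(g,324,257,.034)-p)).round(4),p,M[:,2])
E
```

```text
323.5224750118083 [170, 171, 171, 163, 74, 42, 41, 41, 41, 40, 41, 40, 40, 39, 37, 36, 33, 75, 125, 105, 79, 68, 63, 60, 59, 60, 59, 60, 60, 59, 59, 63, 80, 96, 77, 31, 21, 23, 29, 41, 42, 42, 42, 43, 42, 43, 43, 41, 26, 16]
pin [ 0.0008  0.     -0.0335] hole [-0.0023  0.0003  0.0861] [0.46740509 0.10641851 0.1200602 ] [-9.42040399e-04 -9.30588373e-04 -9.99999123e-01]
```

```bash
python3 nudge.py '[{"trans": [-0.001, 0.0004, 0.02], "jaw": 0}, {"trans": [-0.001, 0.0004, 0.035], "jaw": 0}, {"trans": [-0.001, 0.0004, 0.043], "jaw": 0}, {"trans": [-0.001, 0.0004, 0.046], "jaw": 0}, {"trans": [-0.001, 0.0004, 0.049], "jaw": 0}, {"trans": [-0.001, 0.0004, 0.052], "jaw": 0}, {"trans": [-0.001, 0.0004, 0.053], "jaw": 0}]'
```

```text
clock: 12.85
position: [0.4687, 0.1087, 0.0677]
tool_rot: [-0.424, 3.112, 0.0]
wrist_force: [-0.7, 0.3, -2.0]
finger_gap: 0.0153
finger_force: 30.0
```

The foot is in the tab hole with no force. Continue.

```bash
python3 nudge.py '[{"trans": [0, 0, 0.003], "jaw": 0}, {"trans": [0, 0, 0.006], "jaw": 0}, {"trans": [0, 0, 0.009], "jaw": 0}, {"trans": [0, 0, 0.011], "jaw": 0}]'; python3 nudge.py '[{"trans": [0, 0, 0.002], "jaw": 0}, {"trans": [0, 0, 0.004], "jaw": 0}, {"trans": [0, 0, 0.006], "jaw": 0}, {"trans": [0, 0, 0.008], "jaw": 0}]'
```

```text
clock: 13.25
position: [0.4683, 0.1087, 0.0563]
tool_rot: [0.425, -3.113, 0.0]
wrist_force: [-0.6, -0.4, -0.3]
finger_gap: 0.0153
finger_force: 30.0
clock: 13.65
position: [0.4685, 0.1087, 0.0484]
tool_rot: [-0.424, 3.113, -0.0]
wrist_force: [0.1, 0.1, -1.5]
finger_gap: 0.0152
finger_force: 30.0
```

```bash
python3 nudge.py '[{"trans": [0, 0, 0.001], "jaw": 0}, {"trans": [0, 0, 0.002], "jaw": 0}, {"trans": [0, 0, 0.003], "jaw": 0}, {"trans": [0, 0, 0.003], "jaw": 0}]'; python3 nudge.py '[{"trans": [0, 0, 0.0005], "jaw": 0}, {"trans": [0, 0, 0.001], "jaw": 0}, {"trans": [0, 0, 0.001], "jaw": 0}]'
```

```text
clock: 14.05
position: [0.4685, 0.1088, 0.0463]
tool_rot: [0.425, -3.113, -0.0]
wrist_force: [-2.6, -0.2, 7.0]
finger_gap: 0.0154
finger_force: 30.0
clock: 14.35
position: [0.4686, 0.1088, 0.0462]
tool_rot: [-0.424, 3.113, 0.001]
wrist_force: [-3.7, -0.8, 16.2]
finger_gap: 0.0156
finger_force: 30.0
```

Seated (same TCP height as in the stand, force rising). Release and rise.

```bash
python3 nudge.py '[{"trans": [0, 0, -0.001], "jaw": 0}, {"trans": [0, 0, -0.001], "jaw": 0.04}, {"trans": [0, 0, -0.001], "jaw": 0.04}, {"trans": [0, 0, -0.001], "jaw": 0.04}, {"trans": [0, 0, -0.001], "jaw": 0.04}, {"trans": [0, 0, -0.02], "jaw": 0.04}, {"trans": [0, 0, -0.05], "jaw": 0.04}, {"trans": [0, 0, -0.1], "jaw": 0.04}, {"trans": [0, 0, -0.15], "jaw": 0.04}]'; python3 nudge.py '[{"trans": [-0.05, 0, 0], "jaw": 0.04}, {"trans": [-0.06, 0, 0], "jaw": 0.04}, {"trans": [-0.06, 0, 0], "jaw": 0.04}]' >/dev/null; python3 - <<'E'
from h import *
g=grab('wrist','w6.png')
E
```

```text
clock: 15.25
position: [0.4677, 0.1084, 0.1956]
tool_rot: [0.424, -3.111, 0.001]
wrist_force: [1.0, 0.6, -0.7]
finger_gap: 0.0401
finger_force: 0.0
```

View pics/w6.png

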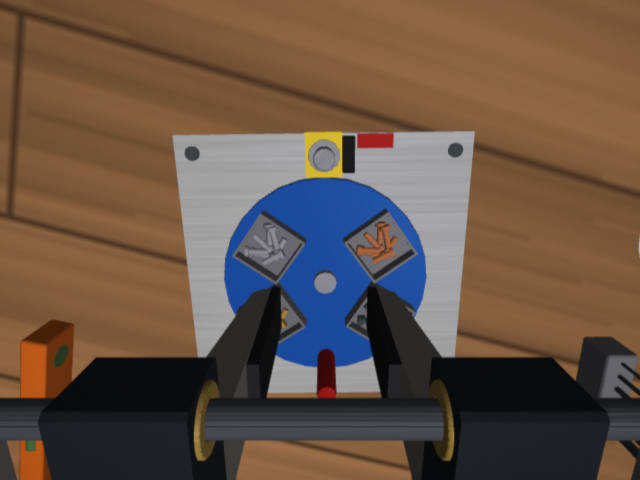

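The pin stands upright at (323,156) with its collar down on the tab, tab against the block, fingers clear. Handing in.

```bash
python3 -c "
from bench import robot
print(robot.sign_off())"
```

```text
the job is handed in; nothing more can be done
None
```

I turned the tray clockwise to its stop and locked it with the hinge pin, which stands upright with its collar down on the tab and is released. I handed the job in at about 15.6 s; sign-off gave no verdict. The highest force I read while pushing the tray was about 7.5 N, and I saw no bystander touched, though I did not re-measure where they stand.

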